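# Carry a loose label roll on its carrier tray to the label printer

## Robot

A 6-joint arm with a two-finger parallel gripper is mounted at the origin on the work surface. World frame = base frame: x ahead of the robot, y to its left, z up, the work surface at z = 0. Lengths are in m, angles in rad, forces in N, time in s.
With the tool pointing down it reaches from about 0.3 to 0.75 m from the base axis. Payload 8.5 kg.
Tool frame: the origin (TCP) lies on the centre line of the jaws, within the pads' length; the fingertips stand 14 mm ahead of it and the grasp point (between the pads) lies 5 mm behind it; z points along the fingers, y is the line along which they close (so a half turn about z gives the same grasp; the last joint's range is limited). The gripper opens to 85 mm and grips with 20 to 120 N. Pads are 22 mm wide; open, the fingers measure 114 mm over their backs; the gripper's body (76 mm by 85 mm) begins 54 mm behind the grasp point. The pads swing forward as they close: fully open they stand 13 mm farther back than shut.
Start: joints at [-1.429, 0.381, 1.297, -0, 1.464, -0.215], TCP at [0.192, -0.515, 0.245] pointing down, gripper open.
Joint ranges: [-3.11, 3.11], [-0.89, 2.33], [0.22, 2.48], [-1.42, 4.56], [0.17, 2.85], [-2.88, 2.88]. Speed limits (rad/s): [2.39, 2.39, 3.14, 3.14, 3.14, 3.14].

## Interface

Orientations are given as a unit quaternion [w, x, y, z].
In Python, from cell import telemetry, viewer, ticket gives the robot as it stands.
- The arm moves only by the tool apply_moves, never from a script. Its argument "steps" is one flat list of numbers, 7 for each row, row after row: the opening, from -1 (shut) to 1 (fully open), then the shift along the tool's x, y, z in m, then the turn, a rotation vector about the tool's x, y, z in degrees. A call has exactly 10 rows; each row is the pose to reach, as a shift and turn from the pose commanded when the call began, along the tool's axes at that moment; what a row does not reach only later rows make up. A row lasts 1/12 s, in which the tool goes at most 41.7 mm and 7.16 degrees, less where a joint would pass 70% of its speed; a pose out of reach is approached as far as the arm can. A call with a gripper value outside its range is refused whole. The fingers move at their own pace and stop on an object; "squeeze" is the grip in N (left out, the last holds). Time passes only in rows, so rows that repeat a pose let the fingers close, or fill a call up. It gives the time, the measured TCP pose, the force, the opening and the grip force at its end, in the units of the state.
- telemetry.read_state(): the state, without advancing time (a new reading comes with each control period).
- viewer.camera(name): name is "scene" or "top"; returns a dict with "img" (384x512x3 uint8, blue, green, red), "depth" (384x512 float32, m along the optical axis (not along the pixel's ray), 0 where there is no reading), "fx", "fy", "cx", "cy" (pixels), "rvec" (rotation vector, rad) and "tvec" (3), from world to camera coordinates, as OpenCV has them. Camera axes: x right, y down, z forward; pixel columns grow to the right and rows downward; lengths in m; the calibration is good to about 2 mm. A picture is of the moment at which its call begins.
- ticket.finish_job(): hands the job in; it is judged then, once.
The state is a dict: "clock": time; "joints": joint angles; "joint_vel": joint speeds; "tau": joint torques, N m; "tcp_pos": TCP position; "ee_rot": TCP orientation; "force": force on the tool from outside, world axes, zero at the start; "torque": the same for the moment, N m; "finger_gap": opening from 0.0 (shut) to 1.0 (fully open); "gripper_force": force on a finger pad.
Only numpy, scipy, OpenCV 4.12 (cv2) and the standard library are available. Lean on these libraries where they do the work, as an engineer would, in place of code of your own. Each camera call takes 0.05 s, during which the arm holds its last target. There are 200 camera calls.

## Task

Pick the blue carrier tray up by the black grip of its arched handle and, without ever touching the loose label roll in it, tilt it so that the roll climbs from its end stop onto the flat land at the orange middle mark and stays there, never running on into the stop at the far end; with the tray at least 10 cm above the table, keep the roll on the mark for four seconds. Then set the tray down gently, lined up and centred on the grey loading stand in front of the label printer, let go with the roll still lying on the mark, and leave the tape ring alone.

Things in the scene. Friction and masses are not known exactly. Their poses are not given: they have to be found in the camera images.
- tray: blue tray, loose, 0.40 kg, 146 mm (x) by 320 mm (y); origin: centre of its underside, z up. Side rims 28 mm high, end stops 55 mm high (inner faces y = -150, +150 mm), so the roll's centre can go from y = -115 to +115 mm. Floor 14 mm high and flat for |y| under 18 mm, from there falling 0.05 rad to both ends. Starts on the table, y roughly along world y, roll at the -y stop; the far stop is at +y.
- tray_grip (a point): centre of the tray's black grip block, 44 (tray x) by 16 (tray y) by 30 mm (z), at (0, 0, 125 mm) in the tray's frame, on top of a 10 mm steel arch across the tray at y = 0. Pinch it from above, the fingers closing along the tray's y. The block's underside is 26 mm above the top of a roll on the mark, so the roll passes under the arch.
- tray_mark (a point): middle mark: centre of the flat land in the floor's middle, (0, 0, 14 mm) in the tray's frame. An orange line across the floor at tray y = 0 and orange strips on both rims from y = -18 to +18 mm show it. The roll is on the mark while its centre is on the land, that is within 18 mm of y = 0 (2 mm more is allowed); beyond it runs off to an end.
- roll: loose white label roll in the tray, radius 35 mm, 100 mm long, 0.26 kg, its axis along the tray's x; origin: its centre, 49 mm above the tray's underside on the mark. Its own axes turn as it rolls. It runs along the tray's y with about 6.7 m/s2 per rad of floor slope (tilt about the tray's x that raises the +y end sends it to -y). Resistance is small: it starts on slopes over about 0.013 rad.
- stand: fixed grey loading stand, platform 190 mm (x) by 370 mm (y), top 40 mm above the table, with a black mat of the tray's size; origin: platform centre at table height, z up. The tray belongs centred on it, tray x and y along stand x and y. The black label printer (240 mm wide, 150 mm high) is part of it, on its +x side from x = +128 mm on.
- tape_roll: bystander: clear packing-tape ring lying flat, 110 mm across, 48 mm high, right of the printer. Leave alone.
There are look-alikes about, which are no part of the job. Leave any green, pink or turquoise look-alike of the roll alone.

How it is judged:
On the way:
1. with the tray held clear of the table (underside over 80 mm up), the roll stays within 20 mm of the middle mark for 3 s (y of roll in the frame of tray between -0.02 and 0.02 m and height (world z) of tray above 0.08 m), for 3 s.
At the end, for the whole second after the job is handed in: the tray stands flat on the stand, its centre within 25 mm of the stand's in x and y, turned less than 0.12 rad from it, released, and the roll lies at rest in it within 20 mm of the middle mark (x of tray in the frame of stand between -0.025 and 0.025 m and y of tray in the frame of stand between -0.025 and 0.025 m and angle between the y axis of tray and the y axis of stand, either way round below 0.12 rad and z of tray in the frame of stand between 0.036 and 0.044 m and angle between tray's own z axis and vertical below 0.04 rad and y of roll in the frame of tray between -0.02 and 0.02 m and z of roll in the frame of tray below 0.056 m and linear speed of each of roll, tray below 0.02 m/s); the robot touches nothing.
It fails at once if the robot touches the label roll (contact force between any of the fingers, the arm and roll above 0.3 N).
It fails at once if the roll runs into the stop at the tray's far (+y) end (y of roll in the frame of tray above 0.11 m).
It fails at once if the roll leaves the tray, or the tray is tipped more than 0.35 rad (distance between roll and tray above 0.16 m or z of roll in the frame of tray above 0.075 m or angle between tray's own z axis and vertical above 0.35 rad).
It fails at once if the tray is slammed onto the stand (over 40 N) (contact force between tray and stand above 40 N).
It fails at once if the tape ring is pushed more than 30 mm (distance of tape_roll from where it was at the start of the episode above 0.03 m).
It also fails if it takes over 58 s, if anything falls off the work surface, if the arm or the gripper's body presses on something with over 40 N, if the wrist force passes 120 N, or if a joint passes its speed limit or range.

## Working session

There is one attempt and no reset: what is moved stays moved. The work goes in short steps, Python scripts to look and compute and a tool call to move; the robot and the scene stay as the last step left them, time stands still between calls to the robot, and variables do not carry over. Pictures are saved under pics/ and viewed, at most 10 in all, crops included, and the job is handed in when it is done.

Besides the shell and the picture viewer there is one more tool, called after "Call:" as name(argument=value, ...) on one line, values as JSON. apply_moves: Moves the arm, as the interface text tells. Its arguments: {"type":"object","properties":{"steps":{"type":"array"},"squeeze":{"type":"number"}},"required":["steps"]}

```bash
mkdir -p pics; ls; cat > h.py <<'E'
import numpy as np,cv2
from cell import telemetry,viewer,ticket
def cam(n):
    c=viewer.camera(n);R=cv2.Rodrigues(np.array(c['rvec'],float))[0];t=np.array(c['tvec'],float).ravel()
    c['R']=R;c['t']=t;c['o']=-R.T@t;return c
def ray(c,u,v):
    d=np.array([(u-c['cx'])/c['fx'],(v-c['cy'])/c['fy'],1.]);return c['R'].T@d
def onz(c,u,v,z):
    d=ray(c,u,v);return c['o']+d*(z-c['o'][2])/d[2]
def cloud(c):
    v,u=np.mgrid[:c['depth'].shape[0],:c['depth'].shape[1]];d=c['depth']
    p=np.stack([(u-c['cx'])/c['fx']*d,(v-c['cy'])/c['fy']*d,d],-1)
    return (p-c['t'])@c['R']
E
python3 - <<'E'
from h import *
ims=[]
for n in('scene','top'):
    c=cam(n);print(n,c['o'].round(3),c['fx'],c['depth'].max());cv2.imwrite(f'pics/{n}0.png',cv2.resize(c['img'],(800,600),interpolation=cv2.INTER_CUBIC))
    np.save(n+'0.npy',np.dstack([c['img'].astype(float),cloud(c),c['depth']]))
print(telemetry.read_state())
E
```

```text
pics
scene [ 1.155 -0.171  0.591] 364.8362317190541 3.213414
top [ 0.243 -0.104  1.536] 490.46267514751713 2.5450327
{'clock': 0.1, 'joints': array([-1.42932983e+00,  3.81125129e-01,  1.29815895e+00,  7.89666851e-06,
        1.46360741e+00, -2.15262994e-01]), 'joint_vel': array([ 9.84789950e-04,  8.03936959e-05, -2.47371190e-03,  4.92299083e-04,
        1.04282004e-04,  4.64098964e-04]), 'tau': array([ 2.25057593e-03, -4.49223053e+01, -2.31658226e+01, -2.40128074e-04,
        3.63344327e-03, -1.93413115e-05]), 'tcp_pos': array([ 0.19204974, -0.51511931,  0.24478416]), 'ee_rot': array([-6.48835192e-04,  9.84135004e-01,  1.77420045e-01,  2.78798252e-05]), 'force': array([0.07003759, 0.33565774, 0.50163615]), 'torque': array([ 0.02593039, -0.01796487, -0.01257339]), 'gripper_force': 0.0, 'finger_gap': 1.0037818273470729}
```

View pics/scene0.png

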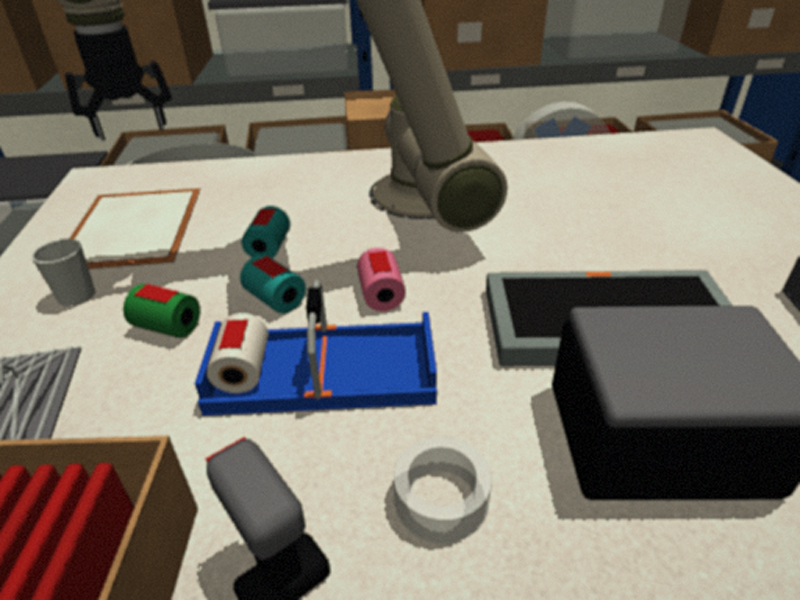

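View pics/top0.png

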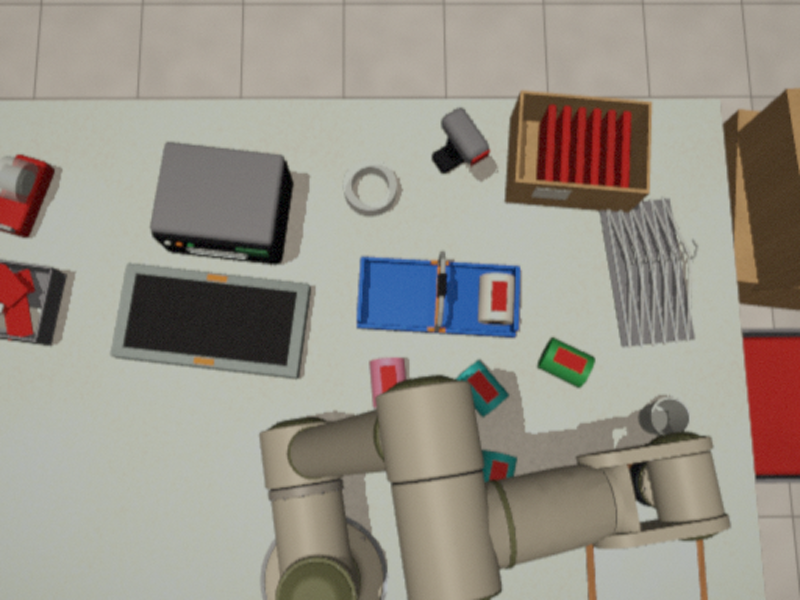

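The scene picture shows the blue tray centred near (318,365), its black grip at (315,298) and the white roll at (237,352), at the tray's right-hand (-y) end. The stand mat is near (620,305), with the printer in front of it.

In the top view the tray is at (440,297), the grip at (442,285), the roll at (497,297) and the stand at (212,320).

Things that could be taken for the roll, in scene pixels: green (162,310), turquoise (273,283) and (266,232), pink (381,279), tape ring (442,487). I choose the white roll lying in the blue tray. There is only one blue tray with an arch.

```bash
cat > m.py <<'E'
from h import *
def blob(m):
    n,l,s,ce=cv2.connectedComponentsWithStats(m.astype(np.uint8));i=1+np.argmax(s[1:,4]);return l==i
T=cam('top');S=cam('scene')
def parts(c):
    im=c['img'].astype(int);P=cloud(c);b,g,r=im[...,0],im[...,1],im[...,2];z=P[...,2]
    reg=(P[...,0]>.3)&(P[...,0]<.75)
    return im,P,b,g,r,z,reg
im,P,b,g,r,z,reg=parts(T)
blue=blob((b>110)&(b>r+70)&(b>g+40)&reg)
# tray outline on rim plane: points by cloud, all blue points
def rect(pts):
    (c,s,a)=cv2.minAreaRect(pts.astype(np.float32));box=cv2.boxPoints((c,s,a));
    e=[box[1]-box[0],box[2]-box[1]];L=max(e,key=np.linalg.norm);L=L*np.sign(L[1])
    return np.array(c),sorted(s),np.arctan2(-L[0],L[1])
p=P[blue];print('tray z pct',np.percentile(p[:,2],[2,20,50,80,98]).round(4))
print('tray cloud rect',rect(p[:,:2]))
dark=blob((im.max(-1)<70)&(P[...,1]>.1)&(P[...,1]<.6)&(P[...,0]>.2)&(z>.02)&(z<.06))
q=P[dark];print('mat z',np.median(q[:,2]));v,u=np.nonzero(dark)
zz=np.median(q[:,2]);w=np.array([onz(T,a,d,zz)[:2] for a,d in zip(u,v)]);print('mat rect',rect(w))
def grip(c):
    im,P,b,g,r,z,reg=parts(c)
    m=blob((im.max(-1)<75)&(z>.085)&(z<.16)&(P[...,1]<.1)&(P[...,1]>-.35)&reg);v,u=np.nonzero(m);G=P[m]
    print('grip n',m.sum(),'uv',u.mean(),v.mean(),'med',np.median(G,0).round(4),G.min(0).round(4),G.max(0).round(4));return u.mean(),v.mean()
a=grip(T);s=grip(S)
# two-ray closest point
d1=ray(T,*a);d2=ray(S,*s);k=np.linalg.lstsq(np.stack([d1,-d2],1),S['o']-T['o'],rcond=None)[0]
print('tri',T['o']+k[0]*d1,S['o']+k[1]*d2)
for n,c in(('T',T),('S',S)):
    im,P,b,g,r,z,reg=parts(c)
    o=(r>150)&(r>b+70)&(g>b+15)&(r>g+35)&reg&(z<.15)
    k,l,st,ce=cv2.connectedComponentsWithStats(o.astype(np.uint8))
    for i in range(1,k):
        if st[i,4]>4: print(n,'orange',st[i,4],ce[i].round(1),P[l==i].mean(0).round(4))
wm=blob((im.min(-1)>140)&(im.max(-1)-im.min(-1)<50)&(z>.045)&(z<.1)&reg&(P[...,1]<0))
print('roll',P[wm].mean(0).round(4))
cv2.imwrite('pics/crop1.png',cv2.resize(T['img'][150:230,215:345],(780,480),interpolation=cv2.INTER_CUBIC))
E
python3 m.py
```

```text
tray z pct [0.0025 0.0076 0.0114 0.0166 0.055 ]
tray cloud rect (array([ 0.55209416, -0.14552008]), [0.14661520719528198, 0.15348373353481293], np.float32(-0.06790187))
mat z 0.03959505525486661
mat rect (array([0.50209898, 0.23795983]), [0.14637833833694458, 0.2940259575843811], np.float32(-0.12282995))
grip n 241 uv 177.52282157676348 140.28215767634856 med [0.6781 0.0838 0.1212] [0.6159 0.0727 0.0854] [0.7498 0.0995 0.1511]
grip n 819 uv 369.3980463980464 231.09645909645909 med [0.6934 0.0827 0.1215] [0.6181 0.073  0.0852] [0.7497 0.0974 0.1482]
tri [0.68238257 0.08599562 0.10863752] [0.68311819 0.08832736 0.10917414]
T orange 5 [348.  116.2] [ 0.7486 -0.4282  0.1311]
T orange 5 [370. 118.] [ 0.7444 -0.4957  0.1263]
T orange 5 [380.6 118.8] [ 0.7413 -0.5273  0.1277]
T orange 9 [390.9 119.7] [ 0.7401 -0.5599  0.1229]
T orange 10 [399.5 120.5] [ 0.739  -0.5874  0.1184]
T orange 6 [277.5 167.3] [ 0.617  -0.2207  0.0276]
T orange 6 [280.3 172.2] [ 0.6047 -0.2306  0.013 ]
T orange 41 [138.3 177.6] [0.5831 0.2149 0.0402]
T orange 19 [279.3 197.5] [ 0.5207 -0.2247  0.0238]
T orange 7 [275.3 210.4] [ 0.479  -0.2111  0.0279]
T orange 7 [283.  211.3] [ 0.4763 -0.2353  0.0265]
T orange 44 [130.  230.9] [0.4167 0.2353 0.0387]
S orange 47 [382.7 175. ] [0.4185 0.2346 0.0398]
S orange 7 [203.  208.3] [ 0.472  -0.232   0.0249]
S orange 13 [211.6 208.4] [ 0.4799 -0.2111  0.0288]
S orange 56 [206.1 230.4] [ 0.5391 -0.2259  0.0153]
S orange 12 [197.2 251.8] [ 0.6163 -0.2435  0.0288]
S orange 15 [208.5 251.2] [ 0.6179 -0.22    0.0289]
S orange 71 [ 19.1 282.4] [ 0.741  -0.5113  0.1288]
S orange 53 [ 62.9 280.9] [ 0.7473 -0.4422  0.1289]
roll [ 0.5416 -0.3287  0.0713]
```

View pics/crop1.png

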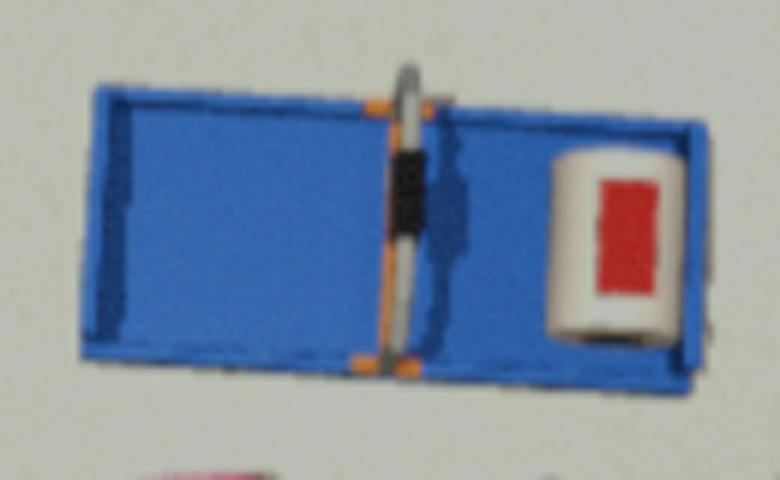

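The crop confirms the choice: white roll at the right-hand (-y) end of the blue tray, black grip on the arch at crop (408,193), orange line at x≈390.

```bash
cat > m2.py <<'E'
from h import *
def rect(pts):
    (c,s,a)=cv2.minAreaRect(pts.astype(np.float32));box=cv2.boxPoints((c,s,a))
    e=[box[1]-box[0],box[2]-box[1]];L=max(e,key=np.linalg.norm);L=L*np.sign(L[1])
    return np.array(c).round(4),sorted(s),np.arctan2(-L[0],L[1])
T=cam('top');S=cam('scene');uv=[]
for c in(T,S):
    im=c['img'].astype(int);P=cloud(c);b,g,r=im[...,0],im[...,1],im[...,2];z=P[...,2]
    reg=(P[...,0]>.3)&(P[...,0]<.75)&(P[...,1]<.05)&(P[...,1]>-.5)
    m=(b>90)&(b>r+60)&(b>g+35)&reg&(z<.07);p=P[m]
    if c is T: print('all',rect(p[:,:2]))
    p=p[(p[:,2]>.022)&(p[:,2]<.034)];print('rim',rect(p[:,:2]),len(p))
    d=(im.max(-1)<80)&(z>.1)&(z<.16)&reg&(abs(P[...,0]-.545)<.06)&(abs(P[...,1]+.225)<.04);v,u=np.nonzero(d);G=P[d]
    print('grip',d.sum(),np.median(G,0).round(4),np.percentile(G,[3,97],axis=0).round(4));uv.append((u.mean(),v.mean()))
d1=ray(T,*uv[0]);d2=ray(S,*uv[1]);k=np.linalg.lstsq(np.stack([d1,-d2],1),S['o']-T['o'],rcond=None)[0]
print('tri',T['o']+k[0]*d1,S['o']+k[1]*d2)
from scipy.spatial.transform import Rotation as R
s=telemetry.read_state();q=s['ee_rot'];print(R.from_quat(np.r_[q[1:],q[0]]).as_matrix().round(4),s['tcp_pos'])
E
python3 m2.py
```

```text
all (array([ 0.5463, -0.2271]), [0.14594358205795288, 0.31858310103416443], np.float32(-0.0651383))
rim (array([ 0.5463, -0.2273]), [0.1458909809589386, 0.3128608167171478], np.float32(-0.06513813)) 404
grip 83 [ 0.5455 -0.225   0.1393] [[ 0.5275 -0.2332  0.1318]
 [ 0.566  -0.2185  0.1434]]
rim (array([ 0.5493, -0.2271]), [0.1463203728199005, 0.3141437768936157], np.float32(-0.06115786)) 665
grip 170 [ 0.557  -0.2238  0.1378] [[ 0.529  -0.2335  0.1135]
 [ 0.5707 -0.2178  0.1404]]
tri [ 0.54825984 -0.22660784  0.12886094] [ 0.54823097 -0.22509507  0.12872278]
[[ 9.370e-01  3.493e-01 -0.000e+00]
 [ 3.493e-01 -9.370e-01  5.000e-04]
 [ 1.000e-04 -5.000e-04 -1.000e+00]] [ 0.19209107 -0.51526594  0.24511789]
```

Call:
apply_moves(steps=[1,0.013,-0.004,0,0,0,1,1,0.043,-0.015,0,0,0,3,1,0.082,-0.028,0,0,0,5,1,0.121,-0.041,0,0,0,7,1,0.16,-0.054,0,0,0,9,1,0.199,-0.067,0,0,0,12,1,0.238,-0.08,0,0,0,15,1,0.277,-0.093,0,0,0,18,1,0.312,-0.105,0,0,0,21,1,0.338,-0.114,0,0,0,24.1], squeeze=100)

```text
clock: 1.13
tcp_pos: [0.4709, -0.2881, 0.2453]
ee_rot: [-0.0, 0.999, -0.032, 0.0]
force: [0.7, -0.1, 0.6]
finger_gap: 0.999
gripper_force: 0.0
```

```bash
cat > go.py <<'E'
import sys
from h import *
from scipy.spatial.transform import Rotation as R
def delta(x,y,z,yaw):
    s=telemetry.read_state();q=s['ee_rot'];M=R.from_quat(np.r_[q[1:],q[0]])
    G=R.from_matrix(np.array([[np.cos(yaw),np.sin(yaw),0],[np.sin(yaw),-np.cos(yaw),0],[0,0,-1]]))
    print('t',s['clock'],'tcp',s['tcp_pos'].round(4),'F',s['force'].round(2),'gap',s['finger_gap'].round(3),'gf',s['gripper_force'])
    print('shift',M.inv().apply(np.array([x,y,z])-s['tcp_pos']).round(4),'rot',(M.inv()*G).as_rotvec(degrees=True).round(2))
if __name__=='__main__': delta(*map(float,sys.argv[1:]))
E
python3 go.py 0.5475 -0.2265 0.121 -0.064
```

```text
Traceback (most recent call last):
  File "go.py", line 9, in <module>
    if __name__=='__main__': delta(*map(float,sys.argv[1:]))
                             ~~~~~^^^^^^^^^^^^^^^^^^^^^^^^^^
  File "go.py", line 7, in delta
    print('t',s['clock'],'tcp',s['tcp_pos'].round(4),'F',s['force'].round(2),'gap',s['finger_gap'].round(3),'gf',s['gripper_force'])
                                                                                   ^^^^^^^^^^^^^^^^^^^^^
AttributeError: 'float' object has no attribute 'round'
```

Call:
apply_moves(steps=[1,0.015,-0.014,0,0,0,0,1,0.035,-0.032,0,0,0,0,1,0.056,-0.052,0.005,0,0,0,1,0.069,-0.064,0.015,0,0,0,1,0.0745,-0.0685,0.03,0,0,0,1,0.0745,-0.0685,0.045,0,0,0,1,0.0745,-0.0685,0.055,0,0,0,1,0.0745,-0.0685,0.06,0,0,0,1,0.0745,-0.0685,0.06,0,0,0,1,0.0745,-0.0685,0.06,0,0,0])

```text
clock: 1.97
tcp_pos: [0.5477, -0.2273, 0.1858]
ee_rot: [0.0, 0.999, -0.032, 0.0]
force: [0.4, 0.4, 0.1]
finger_gap: 1.0
gripper_force: 0.0
```

```bash
sed -i "s/s\['finger_gap'\].round(3)/round(s['finger_gap'],3)/" go.py; python3 go.py 0.5475 -0.2265 0.121 -0.064; python3 - <<'E'
from h import *
c=cam('scene');cv2.imwrite('pics/s2.png',cv2.resize(c['img'][110:300,60:330],(800,563),interpolation=cv2.INTER_CUBIC))
E
```

```text
t 1.9667 tcp [ 0.5477 -0.2273  0.1858] F [0.4  0.45 0.09] gap 1.0 gf 0.0
shift [-0.0003 -0.0008  0.0648] rot [ 0.02 -0.03 -0.02]
```

View pics/s2.png

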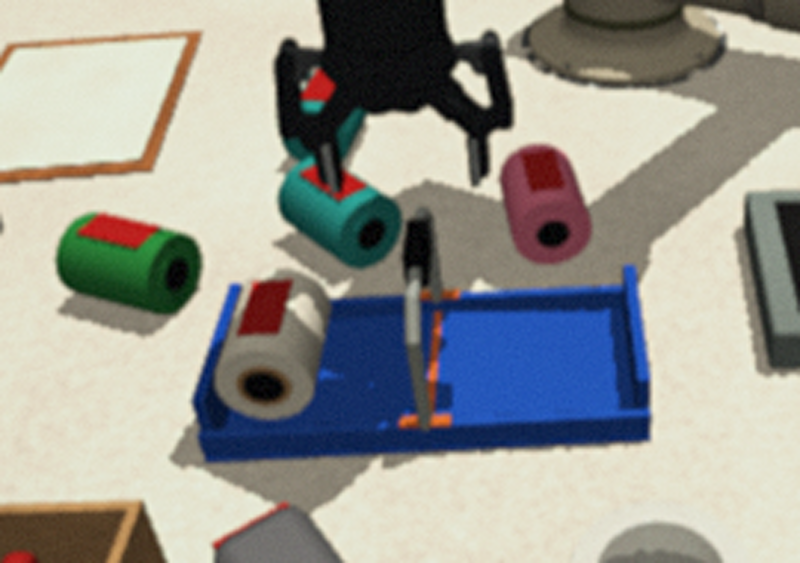

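The open fingers, at (330,165) and (478,160), straddle the grip at (415,240) evenly. I will descend now.

Call:
apply_moves(steps=[1,0,-0.001,0.01,0,0,0,1,0,-0.001,0.025,0,0,0,1,0,-0.001,0.04,0,0,0,1,0,-0.001,0.052,0,0,0,1,0,-0.001,0.06,0,0,0,1,0,-0.001,0.064,0,0,0,1,0,-0.001,0.064,0,0,0,0.4,0,-0.001,0.064,0,0,0,0,0,-0.001,0.064,0,0,0,-0.3,0,-0.001,0.064,0,0,0])

```text
clock: 2.85
tcp_pos: [0.548, -0.226, 0.122]
ee_rot: [0.0, 0.999, -0.032, 0.001]
force: [-0.6, 0.1, -0.5]
finger_gap: 0.602
gripper_force: 0.0
```

Call:
apply_moves(steps=[-0.6,0,0,0,0,0,0,-0.8,0,0,0,0,0,0,-1,0,0,0,0,0,0,-1,0,0,0,0,0,0,-1,0,0,0,0,0,0,-1,0,0,0,0,0,0,-1,0,0,0,0,0,0,-1,0,0,0,0,0,0,-1,0,0,0,0,0,0,-1,0,0,0,0,0,0], squeeze=100)

```text
clock: 3.68
tcp_pos: [0.5479, -0.2262, 0.1219]
ee_rot: [0.0, 0.999, -0.032, 0.0]
force: [-1.5, -1.1, 5.4]
finger_gap: 0.169
gripper_force: 98.8
```

```bash
python3 go.py 0.5475 -0.2265 0.121 -0.064; sed -n '/^T=/,$p' m2.py|head -0; cat > chk.py <<'E'
# tray frame fit in the air: rims and roll by cloud
from h import *
from scipy.spatial.transform import Rotation as R
def look(c,name=''):
    im=c['img'].astype(int);P=cloud(c);b,g,r=im[...,0],im[...,1],im[...,2]
    s=telemetry.read_state();q=s['ee_rot'];M=R.from_quat(np.r_[q[1:],q[0]]).as_matrix()
    # tray frame from tool: x=tool x, y=-tool y, z=-tool z ; origin 125-ish below grasp point (5 mm behind TCP)
    B=np.stack([M[:,0],-M[:,1],-M[:,2]],1);o=s['tcp_pos']+.005*B[:,2]-.125*B[:,2]
    Q=(P-o)@B;bl=(b>80)&(b>r+50)&(b>g+30)&(c['depth']>0)&(abs(Q[...,0])<.1)&(abs(Q[...,1])<.19)&(abs(Q[...,2]-.03)<.06)
    w=(c['depth']>0)&(b>r-60)&(b<r+25)&(im.max(-1)>90)&(abs(g-(b+r)/2)<25)&(abs(Q[...,0])<.06)&(abs(Q[...,1])<.15)&(Q[...,2]>.05)&(Q[...,2]<.095)
    return s,B,o,Q,bl,w,P
def report(n):
    c=cam(n);s,B,o,Q,bl,w,P=look(c)
    p=Q[bl];(cc,ss,a)=cv2.minAreaRect(p[:,:2].astype(np.float32));y0=.5*sum(np.percentile(p[:,1],[.5,99.5]))
    f=(abs(p[:,0])<.055)&(p[:,2]<.022)&(p[:,2]>-.01)&(p[:,1]>.03)&(p[:,1]<.13)
    A=np.polyfit(p[f,1],p[f,2],1) if f.sum()>20 else [0,0]
    q=Q[w];
    if len(q)<15: print(n,'no roll',len(q));return
    # circle of known radius through the roll's upper surface
    from scipy.optimize import least_squares
    L=least_squares(lambda k:np.hypot(q[:,1]-k[0],q[:,2]-k[1])-.035,[np.median(q[:,1]),.049],loss='soft_l1',f_scale=.002)
    print(n,'t %.2f'%s['clock'],'blue c',np.round(cc,4),np.round(ss,3),'y0 %.4f'%y0,'+y floor slope(level=-.05) %.4f z0 %.4f'%tuple(A),'| roll y %.4f z %.4f n%d'%(*L.x,len(q)),'tilt %.4f'%np.arcsin(B[2,1]),'o',o.round(4))
if __name__=='__main__':
    for n in('top','scene'): report(n)
E
python3 chk.py
```

```text
t 3.6833 tcp [ 0.5479 -0.2262  0.1219] F [-1.53 -1.07  5.4 ] gap 0.169 gf 98.76286268234253
shift [-0.0004  0.0004  0.0009] rot [ 0.04 -0.05  0.  ]
top t 3.73 blue c [-0.0017 -0.0001] [0.32  0.146] y0 0.0004 +y floor slope(level=-.05) -0.1056 z0 0.0185 | roll y -0.1142 z 0.0412 n424 tilt -0.0008 o [ 0.548  -0.2263  0.0019]
scene t 3.78 blue c [0.0002 0.0009] [0.317 0.149] y0 0.0010 +y floor slope(level=-.05) -0.0484 z0 0.0122 | roll y -0.1136 z 0.0400 n768 tilt -0.0008 o [ 0.5481 -0.2263  0.0019]
```

Call:
apply_moves(steps=[-1,0,0,-0.003,0,0,0,-1,0,0,-0.01,0,0,0,-1,0,0,-0.022,0,0,0,-1,0,0,-0.038,0,0,0,-1,0,-0.002,-0.056,0,0,0,-1,-0.001,-0.006,-0.076,0,0,0,-1,-0.002,-0.012,-0.096,0,0,0,-1,-0.003,-0.02,-0.115,0,0,0,-1,-0.005,-0.03,-0.13,0,0,0,-1,-0.007,-0.042,-0.139,0,0,0])

```text
clock: 4.62
tcp_pos: [0.5433, -0.1831, 0.2615]
ee_rot: [-0.0, 0.999, -0.032, 0.0]
force: [-0.9, 0.1, -7.7]
finger_gap: 0.17
gripper_force: 97.8
```

Call:
apply_moves(steps=[-1,-0.003,-0.016,0,0,0,0,-1,-0.006,-0.036,0,0,0,0,-1,-0.01,-0.06,0,0,0,0,-1,-0.015,-0.088,0,0,0,0,-1,-0.02,-0.118,0,0,0,0,-1,-0.0255,-0.149,0,0,0,0,-1,-0.031,-0.18,0,0,0,0,-1,-0.036,-0.21,0,0,0,0,-1,-0.041,-0.238,0,0,0,0,-1,-0.0455,-0.264,0,0,0,0])

```text
clock: 5.45
tcp_pos: [0.5133, 0.0855, 0.259]
ee_rot: [-0.0, 1.0, -0.031, -0.001]
force: [1.0, -0.0, -7.2]
finger_gap: 0.172
gripper_force: 97.9
```

Call:
apply_moves(steps=[-1,-0.004,-0.024,0,0,0,0.2,-1,-0.008,-0.046,0,0,0,0.6,-1,-0.0115,-0.066,0,0,0,1.1,-1,-0.0145,-0.084,0,0,0,1.6,-1,-0.017,-0.1,0,0,0,2.1,-1,-0.0195,-0.1135,0,0,0,2.5,-1,-0.0215,-0.1245,0,0,0,2.8,-1,-0.023,-0.133,0,0,0,3.1,-1,-0.024,-0.1385,0,0,0,3.3,-1,-0.0245,-0.141,0,0,0,3.3])

```text
clock: 6.28
tcp_pos: [0.4988, 0.226, 0.2597]
ee_rot: [0.0, 0.998, -0.06, -0.001]
force: [0.6, 0.0, -7.7]
finger_gap: 0.169
gripper_force: 97.9
```

```bash
python3 go.py 0.5 0.225 0.261 -0.122; python3 chk.py
```

```text
t 6.2833 tcp [0.4988 0.226  0.2597] F [ 0.63  0.04 -7.72] gap 0.169 gf 97.88884162902832
shift [ 0.0013  0.0008 -0.0013] rot [0.01 0.07 0.07]
top t 6.33 blue c [-0.0032 -0.011 ] [0.144 0.299] y0 -0.0112 +y floor slope(level=-.05) -0.0492 z0 0.0122 | roll y -0.1134 z 0.0407 n547 tilt -0.0001 o [0.4989 0.2259 0.1398]
scene t 6.38 blue c [0.0018 0.0001] [0.144 0.317] y0 0.0003 +y floor slope(level=-.05) -0.0446 z0 0.0124 | roll y -0.1141 z 0.0391 n615 tilt -0.0003 o [0.4991 0.2253 0.14  ]
```

Call:
apply_moves(steps=[-1,0,-0.0028,0,-1.5,0,0,-1,0,-0.0055,0,-3,0,0,-1,0,-0.0083,0,-4.5,0,0,-1,0,-0.0096,0,-5.2,0,0,-1,0,-0.0096,0,-5.2,0,0,-1,0,-0.0096,0,-5.2,0,0,-1,0,-0.0096,0,-5.2,0,0,-1,0,-0.0081,0,-4.4,0,0,-1,0,-0.0063,0,-3.4,0,0,-1,0,-0.0054,0,-2.9,0,0])

```text
clock: 7.22
tcp_pos: [0.5001, 0.2299, 0.2605]
ee_rot: [0.025, 0.998, -0.061, -0.001]
force: [-0.4, -0.1, -7.2]
finger_gap: 0.174
gripper_force: 98.0
```

```bash
python3 - <<'E'
from chk import *
for i in range(3):
    report('top');report('scene')
E
```

```text
top t 7.27 blue c [-0.002  -0.0035] [0.146 0.314] y0 -0.0046 +y floor slope(level=-.05) -0.0682 z0 0.0147 | roll y -0.0786 z 0.0427 n729 tilt -0.0492 o [0.4994 0.2238 0.1406]
scene t 7.32 blue c [ 0.002  -0.0012] [0.145 0.317] y0 -0.0012 +y floor slope(level=-.05) -0.0458 z0 0.0127 | roll y -0.0756 z 0.0421 n845 tilt -0.0502 o [0.4994 0.2238 0.1407]
top t 7.37 blue c [-0.0021 -0.0044] [0.146 0.311] y0 -0.0048 +y floor slope(level=-.05) -0.0634 z0 0.0140 | roll y -0.0726 z 0.0430 n771 tilt -0.0506 o [0.4994 0.224  0.1406]
scene t 7.42 blue c [ 0.0022 -0.0012] [0.146 0.317] y0 -0.0013 +y floor slope(level=-.05) -0.0457 z0 0.0126 | roll y -0.0702 z 0.0426 n848 tilt -0.0506 o [0.4994 0.2242 0.1406]
top t 7.47 blue c [-0.0024 -0.0036] [0.146 0.313] y0 -0.0049 +y floor slope(level=-.05) -0.0735 z0 0.0153 | roll y -0.0675 z 0.0434 n778 tilt -0.0507 o [0.4994 0.2243 0.1406]
scene t 7.52 blue c [ 0.003  -0.0004] [0.146 0.32 ] y0 -0.0013 +y floor slope(level=-.05) -0.0455 z0 0.0127 | roll y -0.0659 z 0.0428 n848 tilt -0.0508 o [0.4994 0.2244 0.1405]
```

Call:
apply_moves(steps=[-1,0,0,0,0,0,0,-1,0,0,0,0,0,0,-1,0,0,0,0,0,0,-1,0,0,0,0,0,0,-1,0,0,0,0,0,0,-1,0,0,0,0,0,0,-1,0,0,0,0,0,0,-1,0,0,0,0,0,0,-1,0,0,0,0,0,0,-1,0,0,0,0,0,0])

```text
clock: 8.35
tcp_pos: [0.5001, 0.2305, 0.2604]
ee_rot: [0.025, 0.998, -0.061, -0.002]
force: [0.2, -0.1, -6.9]
finger_gap: 0.168
gripper_force: 98.0
```

```bash
python3 chk.py; cat > sim.py <<'E'
import numpy as np
from scipy.optimize import brentq
# roll on the tray: tilt rows (deg, negative lowers +y), linear in a row; lag: servo delay s
def sim(y,v,th0,rows,mu=.087,lag=.06,T=3,bias=0):
    dt=.002;t=np.arange(0,T,dt);th=np.interp(t-lag,np.arange(len(rows)+1)/12,[th0]+list(rows));out=[]
    for k in range(len(t)):
        f=-.05 if y>.018 else (.05 if y<-.018 else .05*-y/.018*0)
        a=-6.7*(np.radians(th[k])+bias+f)
        if abs(v)<1e-4 and abs(a)<=mu: v=0
        else:
            vn=v+(a-mu*np.sign(v if abs(v)>1e-4 else a))*dt
            v=0 if v*vn<0 and abs(a)<=mu else vn
        y+=v*dt;out.append((t[k],y,v))
    return np.array(out)
if __name__=='__main__':
    o=sim(-.115,0,0,[-1.5,-3,-4.5,-5.2,-5.2,-5.2,-5.2,-4.4,-3.4,-2.9])
    for x in(.834,.934,1.034,1.134,2.9): print(o[int(x/.002)])
E
python3 sim.py
```

```text
top t 8.40 blue c [-0.0021 -0.0043] [0.146 0.312] y0 -0.0050 +y floor slope(level=-.05) -0.0336 z0 0.0112 | roll y -0.0584 z 0.0438 n786 tilt -0.0506 o [0.4993 0.2245 0.1405]
scene t 8.45 blue c [ 0.0016 -0.0005] [0.318 0.145] y0 -0.0013 +y floor slope(level=-.05) -0.0467 z0 0.0127 | roll y -0.0586 z 0.0431 n839 tilt -0.0506 o [0.4994 0.2245 0.1405]
[ 0.834      -0.10140132  0.06766439]
[ 0.934      -0.09496024  0.06056983]
[ 1.034      -0.08932596  0.05228158]
[ 1.132      -0.08460849  0.04415909]
[ 2.9        -0.07288882  0.        ]
```

```bash
python3 - <<'E'
from sim import *
R=[-1.5,-3,-4.5,-5.2,-5.2,-5.2,-5.2,-4.4,-3.4,-2.9]
for mu in(.03,.06,.09,.105):
  for lag in(0,.03,.06):
    for b in(0,-.005,-.01):
      o=sim(-.115,0,0,R,mu,lag,bias=b);print(mu,lag,b,[round(o[int(x/.002),1],4) for x in(.834,.934,1.034,2.0)],round(o[417,2],3))
E
```

```text
0.03 0 0 [np.float64(-0.0873), np.float64(-0.078), np.float64(-0.069), np.float64(0.0229)] 0.094
0.03 0 -0.005 [np.float64(-0.0767), np.float64(-0.0647), np.float64(-0.0527), np.float64(0.1813)] 0.12
0.03 0 -0.01 [np.float64(-0.0661), np.float64(-0.0514), np.float64(-0.0362), np.float64(0.326)] 0.146
0.03 0.03 0 [np.float64(-0.0967), np.float64(-0.0881), np.float64(-0.0797), np.float64(-0.0111)] 0.087
0.03 0.03 -0.005 [np.float64(-0.0861), np.float64(-0.0747), np.float64(-0.0633), np.float64(0.1262)] 0.113
0.03 0.03 -0.01 [np.float64(-0.0754), np.float64(-0.0613), np.float64(-0.0468), np.float64(0.2729)] 0.139
0.03 0.06 0 [np.float64(-0.106), np.float64(-0.0981), np.float64(-0.0904), np.float64(-0.0296)] 0.079
0.03 0.06 -0.005 [np.float64(-0.0954), np.float64(-0.0847), np.float64(-0.074), np.float64(0.0763)] 0.105
0.03 0.06 -0.01 [np.float64(-0.0847), np.float64(-0.0713), np.float64(-0.0575), np.float64(0.2205)] 0.131
0.06 0 0 [np.float64(-0.0877), np.float64(-0.0797), np.float64(-0.0723), np.float64(-0.0295)] 0.083
0.06 0 -0.005 [np.float64(-0.0782), np.float64(-0.0676), np.float64(
[... 1944 characters left out ...]
oat64(-0.0669), np.float64(-0.0571), np.float64(0.0746)] 0.103
0.105 0.03 0 [np.float64(-0.0963), np.float64(-0.0907), np.float64(-0.0861), np.float64(-0.0776)] 0.061
0.105 0.03 -0.005 [np.float64(-0.0884), np.float64(-0.0805), np.float64(-0.0733), np.float64(-0.0378)] 0.082
0.105 0.03 -0.01 [np.float64(-0.081), np.float64(-0.0709), np.float64(-0.061), np.float64(0.0616)] 0.103
0.105 0.06 0 [np.float64(-0.1015), np.float64(-0.0958), np.float64(-0.0911), np.float64(-0.0824)] 0.061
0.105 0.06 -0.005 [np.float64(-0.0935), np.float64(-0.0855), np.float64(-0.0782), np.float64(-0.0425)] 0.082
0.105 0.06 -0.01 [np.float64(-0.0855), np.float64(-0.0752), np.float64(-0.0653), np.float64(0.0475)] 0.103
```

```bash
python3 - <<'E'
from sim import *
for R in([-4.1,-5.2,-4.1,-2.9],[-4.1,-5.2,-5.2,-4.1,-2.9],[-4.1,-5.2,-5.2,-5.2,-4.1,-2.9]):
  for mu in(.09,.105):
    o=sim(-.0585,0,-2.9,R,mu,.0);print(R,mu,[(round(x,2),o[int(x/.002),1].round(4)) for x in(.3,.5,.83,2.5)],o[:,2].max())
E
```

```text
[-4.1, -5.2, -4.1, -2.9] 0.09 [(0.3, np.float64(-0.0556)), (0.5, np.float64(-0.0529)), (0.83, np.float64(-0.0528)), (2.5, np.float64(-0.0528))] 0.021552922580067538
[-4.1, -5.2, -4.1, -2.9] 0.105 [(0.3, np.float64(-0.056)), (0.5, np.float64(-0.0544)), (0.83, np.float64(-0.0544)), (2.5, np.float64(-0.0544))] 0.018216140349567263
[-4.1, -5.2, -5.2, -4.1, -2.9] 0.09 [(0.3, np.float64(-0.055)), (0.5, np.float64(-0.0482)), (0.83, np.float64(-0.0439)), (2.5, np.float64(-0.0439))] 0.036809610793367566
[-4.1, -5.2, -5.2, -4.1, -2.9] 0.105 [(0.3, np.float64(-0.0554)), (0.5, np.float64(-0.0497)), (0.83, np.float64(-0.0476)), (2.5, np.float64(-0.0476))] 0.032222924025723326
[-4.1, -5.2, -5.2, -5.2, -4.1, -2.9] 0.09 [(0.3, np.float64(-0.0549)), (0.5, np.float64(-0.0454)), (0.83, np.float64(-0.0337)), (2.5, np.float64(-0.031))] 0.05206535561107061
[-4.1, -5.2, -5.2, -5.2, -4.1, -2.9] 0.105 [(0.3, np.float64(-0.0554)), (0.5, np.float64(-0.0469)), (0.83, np.float64(-0.0382)), (2.5, np.float64(-0.0378))] 0.04622764960962541
```

Call:
apply_moves(steps=[-1,0,-0.0022,0,-1.2,0,0,-1,0,-0.0043,0,-2.3,0,0,-1,0,-0.0043,0,-2.3,0,0,-1,0,-0.0022,0,-1.2,0,0,-1,0,0,0,0,0,0,-1,0,0,0,0,0,0,-1,0,0,0,0,0,0,-1,0,0,0,0,0,0,-1,0,0,0,0,0,0,-1,0,0,0,0,0,0])

```text
clock: 9.28
tcp_pos: [0.5001, 0.2305, 0.2603]
ee_rot: [0.025, 0.998, -0.061, -0.002]
force: [-0.1, 0.1, -8.2]
finger_gap: 0.17
gripper_force: 98.0
```

```bash
python3 chk.py
```

```text
top t 9.33 blue c [-0.0025 -0.0033] [0.145 0.313] y0 -0.0052 +y floor slope(level=-.05) -0.0248 z0 0.0099 | roll y -0.0400 z 0.0449 n745 tilt -0.0507 o [0.4993 0.2245 0.1405]
scene t 9.38 blue c [ 0.0018 -0.0008] [0.145 0.318] y0 -0.0012 +y floor slope(level=-.05) -0.0474 z0 0.0127 | roll y -0.0402 z 0.0441 n858 tilt -0.0507 o [0.4994 0.2245 0.1404]
```

```bash
python3 - <<'E'
from sim import *
o=[sim(-.0585,0,-2.9,[-4.1,-5.2,-5.2,-4.1,-2.9],m,0)[-1,1].round(4) for m in(.07,.08,.09)];print(o)
best=[]
for pk in(-4.1,-4.6,-5.2,-5.8,-6.4):
 for n in(1,2,3,4):
  for h in range(0,6):
   for e in(0,.8,1.5):
    R=[(pk-2.9)/2]+[pk]*n+[(pk-2.9)/2]+[-2.9]*h+[-1.45,e]+[e]*4+[e/2,0]
    f=[sim(-.040+d,0,-2.9,R,m,0,2.5)[-1,1] for m in(.07,.08,.09) for d in(0,)]+[sim(-.042,0,-2.9,R,.08,0,2.5)[-1,1],sim(-.038,0,-2.9,R,.08,0,2.5)[-1,1],sim(-.04,0,-2.9,R,.08,0.03,2.5)[-1,1]]
    best.append((max(abs(np.array(f))),pk,n,h,e,np.round(f,4)))
best.sort(key=lambda b:b[0])
for b in best[:10]:print(b)
E
```

```text
[np.float64(-0.0361), np.float64(-0.0405), np.float64(-0.0439)]
(np.float64(0.008190082152580989), -6.4, 2, 2, 1.5, array([ 0.0079, -0.0005, -0.0082, -0.0081,  0.0074, -0.0005]))
(np.float64(0.008877313465790413), -5.8, 3, 1, 1.5, array([ 0.0089,  0.0012, -0.0064, -0.0059,  0.008 ,  0.0012]))
(np.float64(0.011112201870945589), -5.2, 4, 1, 1.5, array([ 0.0111,  0.0015, -0.0077, -0.0059,  0.0086,  0.0015]))
(np.float64(0.014329792190616532), -5.2, 4, 0, 0.8, array([ 0.0008, -0.0073, -0.0143, -0.0136, -0.0009, -0.0073]))
(np.float64(0.014421406567000914), -5.8, 3, 0, 0.8, array([-0.0016, -0.0082, -0.0139, -0.0144, -0.0021, -0.0082]))
(np.float64(0.0149184206450483), -6.4, 2, 1, 0.8, array([-0.0021, -0.0086, -0.0141, -0.0149, -0.0018, -0.0086]))
(np.float64(0.015228454277070019), -5.2, 3, 3, 0.8, array([ 0.0111, -0.0032, -0.0152, -0.0121,  0.0071, -0.0032]))
(np.float64(0.015913770524097478), -6.4, 2, 1, 0, array([ 0.0159,  0.0015, -0.0095, -0.0091,  0.0131,  0.0015]))
(np.float64(0.016700649382942287), -5.8, 2, 4, 0.8, array([ 0.0167,  0.0011, -0.0126, -0.0095,  0.013 ,  0.0011]))
(np.float64(0.19020233348383656), -5.8, 3, 0, 0, array([ 0.1902,  0.0035, -0.008 , -0.0069,  0.0142,  0.0035]))
```

Call:
apply_moves(steps=[-1,0,-0.0027,0,-1.45,0,0,-1,0,-0.0054,0,-2.9,0,0,-1,0,-0.0054,0,-2.9,0,0,-1,0,-0.0054,0,-2.9,0,0,-1,0,-0.0027,0,-1.45,0,0,-1,0,0,0,0,0,0,-1,0,0.0027,0,1.45,0,0,-1,0,0.0081,0,4.4,0,0,-1,0,0.0081,0,4.4,0,0,-1,0,0.0081,0,4.4,0,0])

```text
clock: 10.22
tcp_pos: [0.4991, 0.2213, 0.2611]
ee_rot: [-0.013, 0.998, -0.062, 0.001]
force: [-0.3, 0.4, -7.2]
finger_gap: 0.176
gripper_force: 98.1
```

```bash
python3 - <<'E'
from chk import *
report('scene');report('scene')
E
```

```text
scene t 10.27 blue c [ 0.0019 -0.001 ] [0.146 0.316] y0 -0.0011 +y floor slope(level=-.05) -0.0490 z0 0.0126 | roll y 0.0105 z 0.0454 n754 tilt 0.0254 o [0.4996 0.2249 0.141 ]
scene t 10.32 blue c [ 0.0029 -0.0012] [0.146 0.317] y0 -0.0011 +y floor slope(level=-.05) -0.0487 z0 0.0126 | roll y 0.0116 z 0.0454 n732 tilt 0.0255 o [0.4996 0.2253 0.1409]
```

Call:
apply_moves(steps=[-1,0,0,0,0,0,0,-1,0,0,0,0,0,0,-1,0,0,0,0,0,0,-1,0,0,0,0,0,0,-1,0,-0.0013,0,-0.7,0,0,-1,0,-0.0027,0,-1.46,0,0,-1,0,-0.0027,0,-1.46,0,0,-1,0,-0.0027,0,-1.46,0,0,-1,0,-0.0027,0,-1.46,0,0,-1,0,-0.0027,0,-1.46,0,0])

```text
clock: 11.15
tcp_pos: [0.4994, 0.2251, 0.2608]
ee_rot: [-0.0, 0.998, -0.061, 0.0]
force: [-0.4, -0.0, -8.5]
finger_gap: 0.17
gripper_force: 98.1
```

```bash
python3 - <<'E'
from chk import *
report('top');report('scene');report('top');report('scene')
E
```

```text
top t 11.20 blue c [-0.0019 -0.0088] [0.302 0.146] y0 -0.0113 +y floor slope(level=-.05) -0.0500 z0 0.0120 | roll y 0.0027 z 0.0479 n162 tilt 0.0008 o [0.4995 0.2252 0.1408]
scene t 11.25 blue c [ 0.002  -0.0011] [0.143 0.317] y0 -0.0010 +y floor slope(level=-.05) -0.0497 z0 0.0126 | roll y 0.0012 z 0.0456 n803 tilt 0.0008 o [0.4995 0.2252 0.1408]
top t 11.30 blue c [-0.0027 -0.0099] [0.145 0.301] y0 -0.0110 +y floor slope(level=-.05) -0.0433 z0 0.0116 | roll y 0.0019 z 0.0470 n160 tilt 0.0008 o [0.4995 0.2252 0.1409]
scene t 11.35 blue c [ 0.0024 -0.0006] [0.144 0.318] y0 -0.0009 +y floor slope(level=-.05) -0.0486 z0 0.0125 | roll y 0.0011 z 0.0456 n806 tilt 0.0008 o [0.4995 0.2252 0.1408]
```

The roll is at rest about 2 mm from the mark, with the underside 141 mm above the table. I will hold it there for more than 4 s.

Call:
apply_moves(steps=[-1,0,0,0,0,0,0,-1,0,0,0,0,0,0,-1,0,0,0,0,0,0,-1,0,0,0,0,0,0,-1,0,0,0,0,0,0,-1,0,0,0,0,0,0,-1,0,0,0,0,0,0,-1,0,0,0,0,0,0,-1,0,0,0,0,0,0,-1,0,0,0,0,0,0])

```text
clock: 12.18
tcp_pos: [0.4994, 0.2252, 0.2608]
ee_rot: [-0.0, 0.998, -0.061, 0.0]
force: [-0.3, -0.6, -7.1]
finger_gap: 0.173
gripper_force: 98.1
```

Call:
apply_moves(steps=[-1,0,0,0,0,0,0,-1,0,0,0,0,0,0,-1,0,0,0,0,0,0,-1,0,0,0,0,0,0,-1,0,0,0,0,0,0,-1,0,0,0,0,0,0,-1,0,0,0,0,0,0,-1,0,0,0,0,0,0,-1,0,0,0,0,0,0,-1,0,0,0,0,0,0])

```text
clock: 13.02
tcp_pos: [0.4994, 0.2251, 0.2608]
ee_rot: [-0.0, 0.998, -0.061, 0.0]
force: [0.3, -0.3, -6.8]
finger_gap: 0.17
gripper_force: 98.1
```

Call:
apply_moves(steps=[-1,0,0,0,0,0,0,-1,0,0,0,0,0,0,-1,0,0,0,0,0,0,-1,0,0,0,0,0,0,-1,0,0,0,0,0,0,-1,0,0,0,0,0,0,-1,0,0,0,0,0,0,-1,0,0,0,0,0,0,-1,0,0,0,0,0,0,-1,0,0,0,0,0,0])

```text
clock: 13.85
tcp_pos: [0.4994, 0.2252, 0.2608]
ee_rot: [-0.0, 0.998, -0.061, 0.0]
force: [-0.3, 0.1, -7.6]
finger_gap: 0.169
gripper_force: 98.1
```

Call:
apply_moves(steps=[-1,0,0,0,0,0,0,-1,0,0,0,0,0,0,-1,0,0,0,0,0,0,-1,0,0,0,0,0,0,-1,0,0,0,0,0,0,-1,0,0,0,0,0,0,-1,0,0,0,0,0,0,-1,0,0,0,0,0,0,-1,0,0,0,0,0,0,-1,0,0,0,0,0,0])

```text
clock: 14.68
tcp_pos: [0.4994, 0.2251, 0.2608]
ee_rot: [-0.0, 0.998, -0.061, 0.0]
force: [0.2, -0.1, -8.1]
finger_gap: 0.175
gripper_force: 98.1
```

Call:
apply_moves(steps=[-1,0,0,0,0,0,0,-1,0,0,0,0,0,0,-1,0,0,0,0,0,0,-1,0,0,0,0,0,0,-1,0,0,0,0,0,0,-1,0,0,0,0,0,0,-1,0,0,0,0,0,0,-1,0,0,0,0,0,0,-1,0,0,0,0,0,0,-1,0,0,0,0,0,0])

```text
clock: 15.52
tcp_pos: [0.4994, 0.2251, 0.2608]
ee_rot: [-0.0, 0.998, -0.061, 0.0]
force: [-0.6, -0.5, -6.9]
finger_gap: 0.169
gripper_force: 98.1
```

```bash
python3 chk.py; python3 go.py 0.4995 0.2252 0.161 -0.122
python3 - <<'E'
from h import *
for n in('scene','top'):
    c=cam(n);im=c['img'].astype(int);P=cloud(c);b,g,r=im[...,0],im[...,1],im[...,2]
    o=(r>140)&(r>b+60)&(g>b+10)&(r>g+30)&(abs(P[...,2]-.04)<.012)&(P[...,1]>.1)&(P[...,1]<.4)&(P[...,0]<.65)
    k,l,s,ce=cv2.connectedComponentsWithStats(o.astype(np.uint8))
    for i in range(1,k):
        if s[i,4]>8: print(n,s[i,4],onz(c,*ce[i],.04).round(4))
    gr=(np.ptp(im,-1)<40)&(im.max(-1)>70)&(abs(P[...,2]-.04)<.006)&(P[...,1]>.0)&(P[...,1]<.45)&(P[...,0]<.65)&(P[...,0]>.35)
    print(n,cv2.minAreaRect(P[gr][:,:2].astype(np.float32)))
E
```

```text
top t 15.57 blue c [-0.0028 -0.0098] [0.145 0.301] y0 -0.0114 +y floor slope(level=-.05) -0.0686 z0 0.0144 | roll y 0.0016 z 0.0468 n161 tilt 0.0007 o [0.4995 0.2252 0.1408]
scene t 15.62 blue c [ 0.0021 -0.0006] [0.317 0.145] y0 -0.0010 +y floor slope(level=-.05) -0.0511 z0 0.0128 | roll y 0.0012 z 0.0457 n806 tilt 0.0007 o [0.4995 0.2252 0.1408]
t 15.6167 tcp [0.4994 0.2251 0.2608] F [-0.27  0.07 -8.29] gap 0.173 gf 98.05947303771973
shift [ 0.     -0.      0.0998] rot [-0.04 -0.    0.03]
scene ((0.5071250796318054, 0.2205330729484558), (0.36933764815330505, 0.18206366896629333), 79.61238098144531)
top 48 [0.4165 0.2352 0.04  ]
top ((0.5082930326461792, 0.15789581835269928), (0.23690730333328247, 0.2251511812210083), 83.0022964477539)
```

Call:
apply_moves(steps=[-1,0,0,0.002,0,0,0,-1,0,0,0.007,0,0,0,-1,0,0,0.015,0,0,0,-1,0,0,0.025,0,0,0,-1,0,0,0.035,0,0,0,-1,0,0,0.045,0,0,0,-1,0,0,0.054,0,0,0,-1,0,0,0.062,0,0,0,-1,0,0,0.067,0,0,0,-1,0,0,0.07,0,0,0])

```text
clock: 16.55
tcp_pos: [0.4993, 0.2251, 0.1899]
ee_rot: [-0.0, 0.998, -0.061, -0.001]
force: [0.3, -0.2, -6.8]
finger_gap: 0.175
gripper_force: 97.9
```

Call:
apply_moves(steps=[-1,0,0,0.003,0,0,0,-1,0,0,0.006,0,0,0,-1,0,0,0.009,0,0,0,-1,0,0,0.012,0,0,0,-1,0,0,0.015,0,0,0,-1,0,0,0.0175,0,0,0,-1,0,0,0.0195,0,0,0,-1,0,0,0.021,0,0,0,-1,0,0,0.022,0,0,0,-1,0,0,0.023,0,0,0])

```text
clock: 17.38
tcp_pos: [0.4995, 0.2252, 0.1678]
ee_rot: [-0.0, 0.998, -0.061, 0.0]
force: [0.3, 0.2, -7.8]
finger_gap: 0.17
gripper_force: 97.9
```

```bash
python3 chk.py
```

```text
top t 17.43 blue c [-0.0017 -0.0126] [0.146 0.295] y0 -0.0157 +y floor slope(level=-.05) -0.0234 z0 0.0098 | roll y 0.0023 z 0.0480 n136 tilt 0.0006 o [0.4994 0.2253 0.0476]
scene t 17.48 blue c [-0.0014 -0.0016] [0.141 0.32 ] y0 -0.0005 +y floor slope(level=-.05) -0.0484 z0 0.0126 | roll y 0.0013 z 0.0457 n690 tilt 0.0007 o [0.4994 0.2253 0.0477]
```

Call:
apply_moves(steps=[-1,0,0,0.0007,0,0,0,-1,0,0,0.0014,0,0,0,-1,0,0,0.002,0,0,0,-1,0,0,0.0026,0,0,0,-1,0,0,0.0032,0,0,0,-1,0,0,0.0037,0,0,0,-1,0,0,0.0042,0,0,0,-1,0,0,0.0046,0,0,0,-1,0,0,0.005,0,0,0,-1,0,0,0.005,0,0,0])

```text
clock: 18.32
tcp_pos: [0.4994, 0.2252, 0.1627]
ee_rot: [-0.0, 0.998, -0.061, -0.0]
force: [-0.6, -0.2, -7.7]
finger_gap: 0.174
gripper_force: 97.9
```

Call:
apply_moves(steps=[-1,0,0,0.0002,0,0,0,-1,0,0,0.0004,0,0,0,-1,0,0,0.0006,0,0,0,-1,0,0,0.0008,0,0,0,-1,0,0,0.001,0,0,0,-1,0,0,0.0012,0,0,0,-1,0,0,0.0014,0,0,0,-1,0,0,0.0015,0,0,0,-1,0,0,0.0015,0,0,0,-1,0,0,0.0015,0,0,0])

```text
clock: 19.15
tcp_pos: [0.4995, 0.2253, 0.1619]
ee_rot: [-0.0, 0.998, -0.061, 0.0]
force: [-4.0, 1.4, 4.1]
finger_gap: 0.173
gripper_force: 99.5
```

The force swung from -8 N to +4 N, so the tray is down. I will relax the press, ease the grip and open slowly.

Call:
apply_moves(steps=[-1,0,0,-0.0002,0,0,0,-1,0,0,-0.0003,0,0,0,-1,0,0,-0.0003,0,0,0,-1,0,0,-0.0003,0,0,0,-1,0,0,-0.0003,0,0,0,-1,0,0,-0.0003,0,0,0,-1,0,0,-0.0003,0,0,0,-1,0,0,-0.0003,0,0,0,-1,0,0,-0.0003,0,0,0,-1,0,0,-0.0003,0,0,0], squeeze=20)

```text
clock: 19.98
tcp_pos: [0.4995, 0.2253, 0.1619]
ee_rot: [-0.0, 0.998, -0.061, 0.0]
force: [-5.1, 0.3, 4.8]
finger_gap: 0.173
gripper_force: 99.6
```

```bash
python3 chk.py; python3 go.py 0.4999 0.2251 0.161 -0.122
```

```text
top t 20.03 blue c [-0.002  -0.0126] [0.145 0.295] y0 -0.0151 +y floor slope(level=-.05) -0.0334 z0 0.0102 | roll y 0.0019 z 0.0475 n135 tilt 0.0009 o [0.4996 0.2254 0.0419]
scene t 20.08 blue c [-0.001  -0.0008] [0.142 0.321] y0 -0.0008 +y floor slope(level=-.05) -0.0521 z0 0.0129 | roll y 0.0013 z 0.0458 n696 tilt 0.0010 o [0.4996 0.2254 0.0419]
t 20.0833 tcp [0.4995 0.2253 0.1619] F [-3.48 -0.39  6.21] gap 0.175 gf 99.6112310886383
shift [0.0004 0.0001 0.0009] rot [-0.06 -0.02  0.03]
```

Call:
apply_moves(steps=[-0.7,0,0,0,0,0,0,-0.65,0,0,0,0,0,0,-0.6,0,0,0,0,0,0,-0.5,0,0,0,0,0,0,-0.4,0,0,0,0,0,0,-0.3,0,0,0,0,0,0,-0.2,0,0,0,0,0,0,-0.1,0,0,0,0,0,0,0,0,0,0,0,0,0,0,0,0,0,0,0,0])

```text
clock: 20.92
tcp_pos: [0.4995, 0.2252, 0.1616]
ee_rot: [-0.0, 0.998, -0.061, 0.0]
force: [-0.2, -0.1, -0.7]
finger_gap: 0.501
gripper_force: 0.0
```

```bash
python3 chk.py; python3 - <<'E'
from h import *
c=cam('scene');cv2.imwrite('pics/s3.png',cv2.resize(c['img'][110:270,270:500],(800,556),interpolation=cv2.INTER_CUBIC))
E
```

```text
top t 20.97 blue c [-0.0024 -0.0117] [0.145 0.297] y0 -0.0147 +y floor slope(level=-.05) -0.1323 z0 0.0219 | roll y 0.0029 z 0.0489 n122 tilt 0.0007 o [0.4995 0.2253 0.0416]
scene t 21.02 blue c [-0.0002 -0.0017] [0.141 0.32 ] y0 -0.0007 +y floor slope(level=-.05) -0.0516 z0 0.0132 | roll y 0.0012 z 0.0461 n692 tilt 0.0007 o [0.4995 0.2253 0.0416]
```

View pics/s3.png

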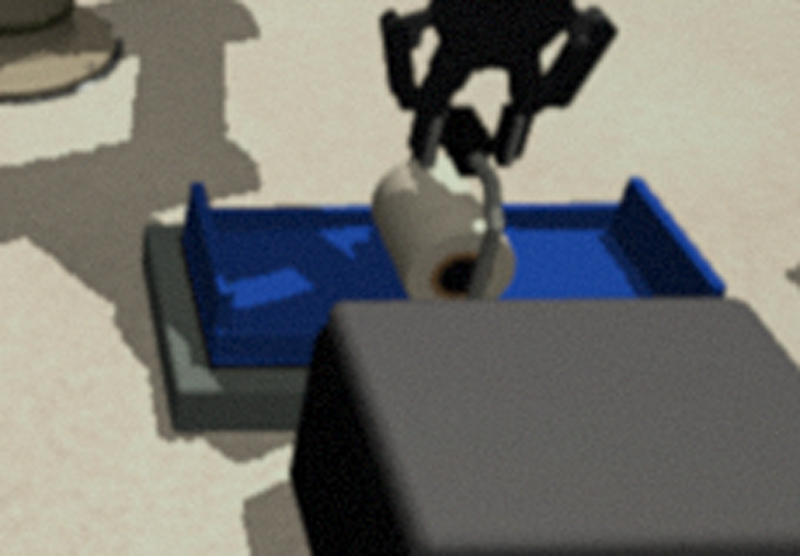

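The picture shows the tray on the stand, the roll under the arch at (460,250), and the fingers at (425,135) and (512,135) open on both sides of the grip at (465,138). I will retreat straight up.

Call:
apply_moves(steps=[0,0,0,-0.003,0,0,0,0,0,0,-0.01,0,0,0,0,0,0,-0.022,0,0,0,0,0,0,-0.036,0,0,0,0,0,0,-0.052,0,0,0,0,0,0,-0.07,0,0,0,0,0,0,-0.088,0,0,0,0,0,0,-0.104,0,0,0,0,0,0,-0.115,0,0,0,0,0,0,-0.12,0,0,0])

```text
clock: 21.9
tcp_pos: [0.4997, 0.2252, 0.284]
ee_rot: [-0.001, 0.998, -0.061, 0.002]
force: [-0.5, -0.1, -0.1]
finger_gap: 0.498
gripper_force: 0.0
```

Call:
apply_moves(steps=[0,0,0,0,0,0,0,0,0,0,0,0,0,0,0,0,0,0,0,0,0,0,0,0,0,0,0,0,0,0,0,0,0,0,0,0,0,0,0,0,0,0,0,0,0,0,0,0,0,0,0,0,0,0,0,0,0,0,0,0,0,0,0,0,0,0,0,0,0,0])

```text
clock: 22.73
tcp_pos: [0.4994, 0.2251, 0.2816]
ee_rot: [-0.0, 0.998, -0.061, 0.0]
force: [0.1, 0.3, -0.2]
finger_gap: 0.498
gripper_force: 0.0
```

```bash
python3 - <<'E'
from h import *
c=cam('scene');cv2.imwrite('pics/s4.png',cv2.resize(c['img'][110:270,270:500],(800,556),interpolation=cv2.INTER_CUBIC))
im=c['img'].astype(int);P=cloud(c);b,g,r=im[...,0],im[...,1],im[...,2]
yw=-.122;B=np.array([[np.cos(yw),-np.sin(yw)],[np.sin(yw),np.cos(yw)]])
Q=(P[...,:2]-[.4999,.2251])@B
m=(b>80)&(b>r+50)&(b>g+30)&(abs(Q[...,0])<.1)&(abs(Q[...,1])<.2)&(P[...,2]>.03)
q=Q[m];print('tray y ends',np.percentile(q[:,1],[.3,99.7]),cv2.minAreaRect(q.astype(np.float32)))
w=(abs(r-b)<60)&(im.max(-1)>90)&(b<r+25)&(abs(Q[...,0])<.05)&(abs(Q[...,1])<.1)&(P[...,2]>.09)&(P[...,2]<.13)
print('roll',w.sum(),np.median(Q[w],0),np.percentile(Q[w][:,1],[3,97]))
E
```

```text
tray y ends [-0.15841173  0.15713502] ((-0.001584857702255249, 5.872547626495361e-05), (0.1422799974679947, 0.31852415204048157), 1.4910527467727661)
roll 716 [ 0.00719232 -0.01263281] [-0.03080788  0.02581094]
```

View pics/s4.png

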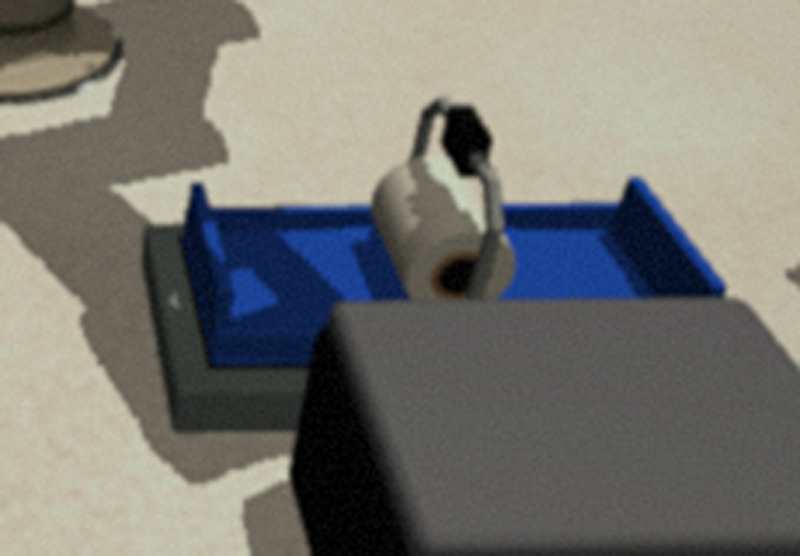

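The picture shows the tray centred on the stand, the roll still on the mark at (445,240), unmoved since the last view, and the gripper clear. I am handing the job in.

```bash
python3 -c "
from cell import ticket;print(ticket.finish_job())"
```

```text
the job is handed in; nothing more can be done
None
```

The job is handed in, with no verdict shown: the tray is released, centred on the stand to within about 2 mm by camera, with the roll at rest on the mark after holding there for over 4 s at about 14 cm; I did not re-measure the tape ring, but no move went near it.

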